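Open the child-resistant battery compartment

TASK

The green flap over the battery compartment is held by a bolt with a child-resistant cap: press the white winged cap straight down until it pushes back firmly (about 18 N, over 23 N crushes the lock), and while keeping it pressed turn it counter-clockwise (seen from above) until the bolt is right clear of the flap. Then let the cap spring up and raise the flap by its metal knob until it stands upright by itself, and let go. Do not push the bolt directly, do not force the flap while it is bolted, and leave the small parts beside the case where they lie.

Things in the scene. Friction and masses are not known exactly. Their poses are not given: they have to be found in the camera images.
- case: dark grey battery case fixed to the table, 230 (x) by 190 (y) mm; origin: centre of its underside, on the table; x from the lock side (nearest the robot at yaw 0) to the hinge side, y along the hinge, z up. The strip x -115 to -35 mm is the lock housing, flat top 60 mm high; beyond it walls 36 mm high and the flap, its top face 42 mm above the table when shut.
- lock_axis (a point): fixed point on the lock housing's top under the cap, 60 mm above the table, on the axis of cap and bolt. Pressed down, the cap first sinks 1.5 to 9 mm against a light spring (1 to 3 N); how far differs from lock to lock, is not measured and must be felt. Then it meets the inner clutch plate and the push rises steeply.
- cap_top (a point): centre of the round top face (at the foot of the wing) of the white lock cap, 93 mm above the table when up, at x -75, y -45 mm in the case's frame. Cap: ribbed disc 54 mm across, 20 mm thick; on it stands the wing, a flat-sided grip bar 50 mm long, 14 mm thick, 22 mm tall. Site x runs along the wing, y across it, z up. Fingers close across y; fingertips may press on the disc.
- cap (a joint): turn of the cap, rad, counter-clockwise from above positive; at 0 the wing lies along the case's x axis; starts within +-0.5. Turned without pressing it only spins (ratchets) and moves nothing; it has no stop.
- lock_seat (a joint): how far the cap has pushed the inner clutch plate down, m; 0 untouched; stiff spring, 16 N per mm. With too little on the plate (less than 8 to 10 N, 10 to 14 N on the cap; friction varies) the clutch slips: the cap turns, the bolt stays. About 18 N on the cap is good. The plate down by 1.38 mm (22 N on it, 23 to 25 N on the cap) counts as crushed.
- bolt (a joint): turn of the bolt, a flat steel bar (12 by 6 mm) whose nose comes out of the slot in the lock housing and lies 18 mm over the flap's edge; rad: 0 locked; grows counter-clockwise from above as the pressed cap turns it, one to one; stays where left (friction 0.085 N m). Clear of the flap from 1.05 on; stop at 1.4, where the clutch slips. Slipping does no harm: press and turn again.
- flap (a joint): opening of the flap, rad: 0 shut, about 1.57 upright, stop at 1.7; a stiff hinge (0.155 N m) holds it where it is left. The flap weighs 150 g.
- flap_knob (a point): grip point on the flap's metal knob, a plain round pillar 14 mm thick, 40 mm tall, standing square on the flap: on its axis, 30 mm above the flap's top face, 10 mm below its end, 112 mm from the hinge line, at y +45 mm in the case's frame. Pinched across the hinge direction (case y) the pillar can pivot between the fingers while the flap rises.
- flap_hinge (a point): middle of the flap's hinge line, at x +106 mm, y 0 in the case's frame, 37 mm above the table; its y axis is the hinge line. The flap is green see-through acrylic, 140 mm (from the hinge towards the lock) by 170 mm, 5 mm thick; its knob rises and swings away from the lock as it opens.
- bracket: bystander: gunmetal aluminium angle bracket, 45 by 35 by 40 mm, lying beside the case; origin at its underside
- sound_sensor: bystander: white plastic sound sensor module, 40 by 22 by 17 mm, beside the case; origin at its underside
- pulley: bystander: dark red motor pulley, 42 mm across, 24 mm tall, beside the case; origin at its underside
- capacitor: bystander: yellow ceramic capacitor block, 30 by 14 by 22 mm, beside the case; origin at its underside

How it is judged:
By the outcome, as a careful person would: the job done as asked, in the order asked, and still so for the second after the job is handed in, with the robot touching nothing.
It also fails if it takes over 72 s, if anything falls off the work surface, if the arm or the gripper's body presses on something with over 40 N, if the wrist force passes 120 N, or if a joint passes its speed limit or range.

ROBOT

A 7-joint arm with a two-finger parallel gripper is mounted at the origin on the work surface. World frame = base frame: x ahead of the robot, y to its left, z up, the work surface at z = 0. Lengths are in m, angles in rad, forces in N, time in s.
With the tool pointing down it reaches from about 0.4 to 0.85 m from the base axis. Payload 10.4 kg.
Tool frame: the origin (TCP) lies between the finger pads; the fingertips stand ahead of it and the grasp point (between the pads) lies 3 mm ahead of it (r.tips_ahead is the z of the fingertips in the tool frame, in m); z points along the fingers, y is the line along which they close (so a half turn about z gives the same grasp; the last joint's range is limited). The gripper opens to 87 mm and grips with 3 to 60 N. Pads are 19 mm wide; open, the fingers measure 117 mm over their backs; the gripper's body (75 mm by 190 mm) begins 51 mm behind the grasp point.
Start: joints at [-1.297, 0.332, -0.065, 1.46, 0.022, 1.35, -0.088], TCP at [0.183, 0.598, 0.211] pointing down, gripper open.
Joint ranges: [-2.6, 2.6], [-0.5, 2.12], [-1.47, 1.34], [0.16, 2.42], [-1.27, 4.41], [0.06, 2.06], [-2.6, 2.6]. Speed limits (rad/s): [2.22, 2.22, 2.79, 2.79, 3.14, 3.14, 3.14].

INTERFACE

Orientations are given as a unit quaternion [x, y, z, w].
In Python, from bench import telemetry, camera, get_calibration, r gives the robot as it stands.
- The arm moves only by the tool drive_tool, never from a script. Its argument "series" is one flat list of numbers, 7 for each row, row after row: the turn, a rotation vector about the tool's x, y, z in units of 5 degrees (1.0 is 5 degrees), then the shift along the tool's x, y, z in units of 40 mm (1.0 is 40 mm), then the opening, from -1 (shut) to 1 (fully open). A call has 1 to 10 rows; each row is the pose to reach, as a shift and turn from the pose commanded when the call began, along the tool's axes at that moment; what a row does not reach only later rows make up. A row lasts 1/12 s, in which the tool goes at most 41.7 mm and 7.16 degrees, less where a joint would pass 70% of its speed; a pose out of reach is approached as far as the arm can. A call with a gripper value outside its range is refused whole. The fingers move at their own pace and stop on an object; "grip_force" is the grip in N (left out, the last holds). Time passes only in rows, so rows that repeat a pose let the fingers close. It gives the time, the measured TCP pose, the force, the opening and the grip force at its end, in the units of the state.
- telemetry.read_state(): the state, without advancing time (a new reading comes with each control period).
- camera(name): name is "scene" or "top" or "wrist"; returns the picture (480x640x3 uint8, red, green, blue); there is no depth.
- get_calibration(name): a dict with "fovy" (degrees; the focal length in pixels is half the picture's height over the tangent of half this angle, whatever the lens; pixels are square), "cx", "cy" (the principal point, pixels), "dist" ([k1, k2, p1, p2, k3] as OpenCV has them; the pictures are not rectified), "xyz" and "rotation" of the camera in the world. Camera axes: x right, y up, looking along -z (the intrinsics and any distortion apply to the point x, -y, -z); pixel columns grow to the right and rows downward; lengths in m; the calibration is good to about 2 mm. A picture is of the moment at which its call begins: read the wrist's pose just before it. get_calibration takes no time and is no camera call; for the wrist camera it gives the pose at the moment of the call.
- r.close_job(): hands the job in; it is judged then, once.
The state is a dict: "time": time; "joint_positions": joint angles; "joint_vel": joint speeds; "joint_torque": joint torques, N m; "ee_pos": TCP position; "eef_rot": TCP orientation; "ft_force": force on the tool from outside, world axes, zero at the start; "torque": the same for the moment, N m; "width": finger opening in m; "grip_force": force on a finger pad.
Only numpy, scipy, OpenCV 4.12 (cv2) and the standard library are available. Lean on these libraries where they do the work, as an engineer would, in place of code of your own. Each camera call takes 0.05 s, during which the arm holds its last target. There are 200 camera calls.

## Working session

There is one attempt and no reset: what is moved stays moved. The work goes in short steps, Python scripts to look and compute and a tool call to move; the robot and the scene stay as the last step left them, time stands still between calls to the robot, and variables do not carry over. Pictures are saved under pics/ and viewed, at most 10 in all, crops included, and the job is handed in when it is done.

Besides the shell and the picture viewer there is one more tool, called after "Emit:" as a command line: name --argument value ..., lists and objects as JSON in quotes. drive_tool: Moves the arm, as the interface text tells. Its arguments: {"type":"object","properties":{"series":{"type":"array"},"grip_force":{"type":"number"}},"required":["series"]}

```bash
mkdir -p pics; ls
python3 - <<'E'
from bench import telemetry, camera, get_calibration, r
import cv2
print(telemetry.read_state(), r.tips_ahead)
for n in("scene","top"):
    print(n,get_calibration(n)); cv2.imwrite(f"pics/{n}0.png",camera(n)[:,:,::-1])
E
```

```text
pics
{'time': 0.0, 'joint_positions': array([-1.29660226,  0.3328856 , -0.06469691,  1.46094107,  0.02157315,
        1.34990259, -0.08852919]), 'joint_vel': array([-0.00078481, -0.00107785, -0.00018655, -0.00141674, -0.00043254,
        0.00183822,  0.0011611 ]), 'joint_torque': array([ 7.35246194e-04, -6.23264194e+01,  2.47703085e-02, -3.89883971e+01,
       -6.14519650e-02,  4.00011067e-02,  1.36633084e-04]), 'ee_pos': array([0.18266537, 0.5972857 , 0.21054548]), 'eef_rot': array([ 1.47861356e-01,  9.89007836e-01, -7.16082321e-04, -8.59450187e-05]), 'ft_force': array([-0.08684155,  0.55290555, -0.12206798]), 'torque': array([-0.05112169,  0.0366619 , -0.01479448]), 'grip_force': 0.0, 'width': 0.08680943446775885} 0.022
scene {'fovy': 48.17997075276027, 'cx': 326.1100481754876, 'cy': 233.95539826482445, 'dist': array([0.01778873, 0.        , 0.        , 0.        , 0.        ]), 'xyz': array([0.99431847, 0.56466   , 0.72303779]), 'rotation': array([0.13181984, 0.37008501, 0.86020288, 0.32513323])}
top {'fovy': 48.648574096311066, 'cx': 316.3939461313705, 'cy': 233.63584467529614, 'dist': array([-0.0151255,  0.       ,  0.       ,  0.       ,  0.       ]), 'xyz': array([0.48237762, 0.0247082 , 0.90289386]), 'rotation': array([ 0.03019924, -0.01785317, -0.70176602,  0.7115432 ])}
```

View pics/top0.png

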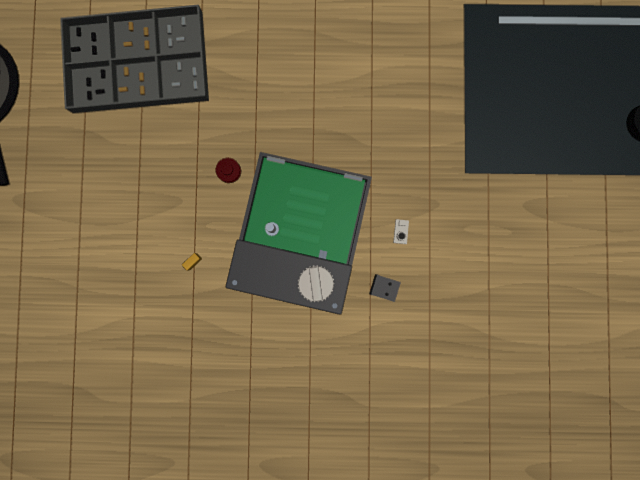

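View pics/scene0.png

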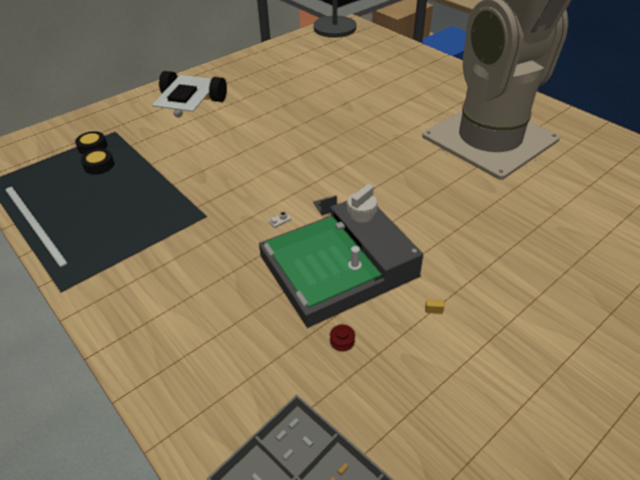

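The top view shows the case at about (300,235), with the cap at about (316,283), the knob at (271,229), and the lock side towards the robot. I'll enlarge it for closer pixel readings.

Run:
```python
import cv2
a=cv2.imread("pics/top0.png")[145:325,215:415]; cv2.imwrite("pics/topc.png",cv2.resize(a,None,fx=3.33333,fy=3.33333,interpolation=cv2.INTER_CUBIC))
a=cv2.imread("pics/scene0.png")[175:325,255:435]; cv2.imwrite("pics/scenec.png",cv2.resize(a,None,fx=4,fy=4,interpolation=cv2.INTER_CUBIC))
```

```text
(no output)
```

View pics/topc.png

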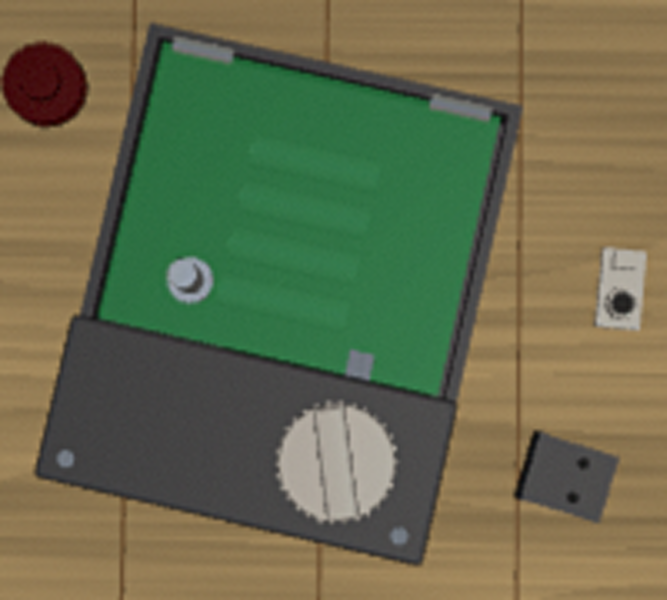

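View pics/scenec.png

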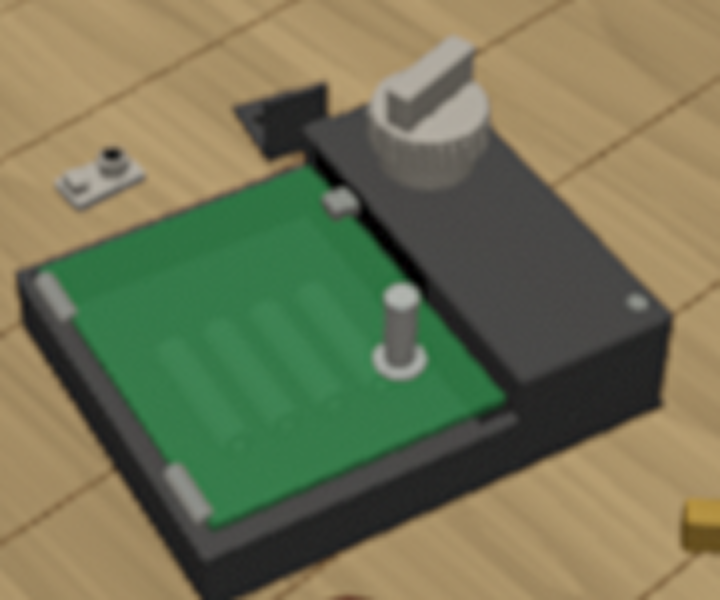

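The enlarged crops give clear readings. In the top crop the housing corners are at (78,317), (455,403), (38,475) and (421,563), the cap centre is at (337,462), the wing runs from (329,403) to (343,520), and the knob top is at (183,271). The scene crop agrees, and the bolt nose is visible near the cap. Next I'll fit the case pose to both views.

```bash
cat > h.py <<'E'
import numpy as np, cv2
from bench import telemetry, get_calibration
from scipy.spatial.transform import Rotation as R
def proj(c,P):
    Rm=R.from_quat(c["rotation"]).as_matrix(); Pc=(np.atleast_2d(P)-c["xyz"])@Rm*[1,-1,-1]
    f=240/np.tan(np.radians(c["fovy"]/2))
    return cv2.projectPoints(Pc,np.zeros(3),np.zeros(3),np.array([[f,0,c["cx"]],[0,f,c["cy"]],[0,0,1]]),c["dist"])[0][:,0]
def world(p,P):
    P=np.atleast_2d(P); return R.from_euler('z',p[2]).apply(P)+[p[0],p[1],0]
E
python3 - <<'E'
from h import *
from scipy.optimize import least_squares
T=[((78,317),(-35,95,60)),((455,403),(-35,-95,60)),((38,475),(-115,95,60)),((421,563),(-115,-95,60)),((152,27),(115,95,36)),((519,106),(115,-95,36)),((183,271),(-6,45,82)),((337,462),(-75,-45,93))]
S=[((305,128),(-35,-95,60)),((518,385),(-35,95,60)),((670,318),(-115,95,60)),((20,272),(115,-95,36)),((205,558),(115,95,36)),((402,294),(-6,45,82)),((430,107),(-75,-45,93))]
D=[(get_calibration(n),np.array([a for a,_ in X])/s+o,np.array([b for _,b in X])/1e3) for n,X,s,o in(("top",T,10/3,(215,145)),("scene",S,4,(255,175)))]
for sel in([0],[1],[0,1]):
    f=lambda p:np.concatenate([(proj(D[i][0],world(p,D[i][2]))-D[i][1]).ravel() for i in sel])
    s=least_squares(f,[.48,.03,-.2]); print(s.x.round(4),np.abs(s.fun).max().round(2))
p=s.x; print(s.fun.reshape(-1,2).round(1).tolist())
np.save("case.npy",p)
print("cap",world(p,[-.075,-.045,.093]),"knob",world(p,[-.006,.045,.072]),"hinge",world(p,[.106,0,.037]))
# wing angle
ends=np.array([(329,403),(343,520)])/(10/3)+(215,145)
g=lambda q:(proj(D[0][0],np.array([[q[0],q[1],.115],[q[2],q[3],.115]]))-ends).ravel()
w=least_squares(g,[.45,0,.4,0]).x; d=w[:2]-w[2:]; print("wing len",np.hypot(*d),"world ang",np.arctan2(d[1],d[0]),"rel",np.arctan2(d[1],d[0])-p[2], "mid",(w[:2]+w[2:])/2)
st=telemetry.read_state(); print(R.from_quat(st["eef_rot"]).as_matrix().round(3))
E
```

```text
[ 0.5439  0.0668 -0.2078] 1.76
[ 0.5449  0.0691 -0.222 ] 2.24
[ 0.5441  0.0674 -0.212 ] 2.21
[[-2.2, -1.4], [1.0, -0.4], [-2.0, 0.3], [0.0, 1.2], [-0.8, -1.6], [1.1, -0.1], [-0.5, 0.6], [-0.4, 0.0], [-1.6, -1.5], [0.8, -1.1], [1.8, -1.5], [-1.9, -0.9], [-0.4, 0.0], [-0.4, -0.1], [-0.4, -1.6]]
cap [[0.46129546 0.03922885 0.093     ]] knob [[0.54768766 0.11269576 0.072     ]] hinge [[0.6477119  0.04513726 0.037     ]]
wing len 0.052065443950889904 world ang 0.1340515744560133 rel 0.34604575862197373 mid [0.46215884 0.0386829 ]
[[-0.956  0.292 -0.   ]
 [ 0.292  0.956 -0.001]
 [-0.    -0.001 -1.   ]]
```

```bash
cat >> h.py <<'E'
def go(xyz,ang,tilt=0,axis=None):
    """units from the present pose to xyz, tool down with tool x at world angle ang"""
    s=telemetry.read_state(); R0=R.from_quat(s["eef_rot"])
    R1=R.from_matrix(np.array([[np.cos(ang),np.sin(ang),0],[np.sin(ang),-np.cos(ang),0],[0,0,-1]]).T if 0 else np.column_stack([[np.cos(ang),np.sin(ang),0],[np.sin(ang),-np.cos(ang),0],[0,0,-1]]))
    if tilt: R1=R.from_rotvec(tilt*np.array(axis))*R1
    print("t",round(s["time"],2),"pos",s["ee_pos"].round(4),"F",s["ft_force"].round(1),"w",round(s["width"],4),"q",s["joint_positions"].round(2))
    print("turn",(np.degrees((R0.inv()*R1).as_rotvec())/5).round(2),"shift",(R0.inv().apply(np.array(xyz)-s["ee_pos"])/.04).round(3))
E
sed -i 's/np.array(\[\[np.cos(ang),np.sin(ang),0\].*T if 0 else //' h.py; python3 -c "
from h import *
go([.4615,.039,.24],.134)"
```

```text
t 0.1 pos [0.1827 0.5973 0.2107] F [-0.2 -0.  -0.1] w 0.087 q [-1.3   0.33 -0.06  1.46  0.02  1.35 -0.09]
turn [-0.000e+00  2.000e-02  3.106e+01] shift [-10.747 -11.311  -0.719]
```

Emit:
drive_tool --series '[0,0,14,-5.35,-5.65,-0.4,1,0,0,14,-5.35,-5.65,-0.4,1,0,0,14,-5.35,-5.65,-0.4,1,0,0,14,-5.35,-5.65,-0.4,1,0,0,14,-5.35,-5.65,-0.4,1,0,0,14,-5.35,-5.65,-0.4,1,0,0,14,-5.35,-5.65,-0.4,1,0,0,14,-5.35,-5.65,-0.4,1,0,0,14,-5.35,-5.65,-0.4,1,0,0,14,-5.35,-5.65,-0.4,1]'

```text
time: 0.93
ee_pos: [0.3221, 0.3175, 0.2275]
eef_rot: [0.692, 0.722, 0.0, -0.0]
ft_force: [-0.3, 0.1, -0.9]
width: 0.0868
grip_force: 0.0
```

```bash
python3 -c "
from h import *
go([.4615,.039,.24],.134)"
```

```text
t 0.93 pos [0.3221 0.3175 0.2275] F [-0.3  0.1 -0.9] w 0.0868 q [-1.05 -0.07  0.16  1.88  0.01  1.33 -0.85]
turn [-0.000e+00 -1.000e-02  1.695e+01] shift [-7.105  3.186 -0.317]
```

Emit:
drive_tool --series '[0,0,14,-7.1,3.2,-0.3,1,0,0,14,-7.1,3.2,-0.3,1,0,0,14,-7.1,3.2,-0.3,1,0,0,14,-7.1,3.2,-0.3,1,0,0,14,-7.1,3.2,-0.3,1,0,0,14,-7.1,3.2,-0.3,1,0,0,14,-7.1,3.2,-0.3,1,0,0,14,-7.1,3.2,-0.3,1,0,0,14,-7.1,3.2,-0.3,1,0,0,14,-7.1,3.2,-0.3,1]'

```text
time: 1.77
ee_pos: [0.4642, 0.0403, 0.2391]
eef_rot: [0.981, 0.194, -0.0, 0.0]
ft_force: [0.0, 1.5, 0.5]
width: 0.0868
grip_force: 0.0
```

Emit:
drive_tool --series '[0,0,1.5,0,0,0,1,0,0,3,0,0,0,1,0,0,3,0,0,0,1,0,0,3,0,0,0,1]'

```text
time: 2.1
ee_pos: [0.4638, 0.042, 0.2391]
eef_rot: [0.997, 0.071, -0.0, 0.0]
ft_force: [0.5, 0.7, -0.7]
width: 0.087
grip_force: 0.0
```

Run:
```python
from h import *
from bench import camera
go([.4615,.039,.24],.134)
c=get_calibration("wrist"); a=camera("wrist"); cv2.imwrite("pics/w1.png",a[:,:,::-1])
print(c); p=np.load("case.npy")
print(proj(c,world(p,[[-.075,-.045,.093],[-.006,.045,.082]])).round(1))
```

```text
t 2.1 pos [0.4638 0.042  0.2391] F [ 0.5  0.7 -0.7] w 0.087 q [-0.68 -0.07  0.48  1.84  0.03  1.36 -1.64]
turn [-0.    0.    0.09] shift [-0.068  0.065 -0.022]
{'fovy': 61.510469327870815, 'cx': 323.38936935441205, 'cy': 234.25181689952834, 'dist': array([0.02362255, 0.        , 0.        , 0.        , 0.        ]), 'xyz': array([0.54609157, 0.0555447 , 0.41312946]), 'rotation': array([-0.11640433,  0.10076951, -0.6474874 ,  0.74636158])}
[[328.4 215.7]
 [250.2  91.8]]
```

View pics/w1.png

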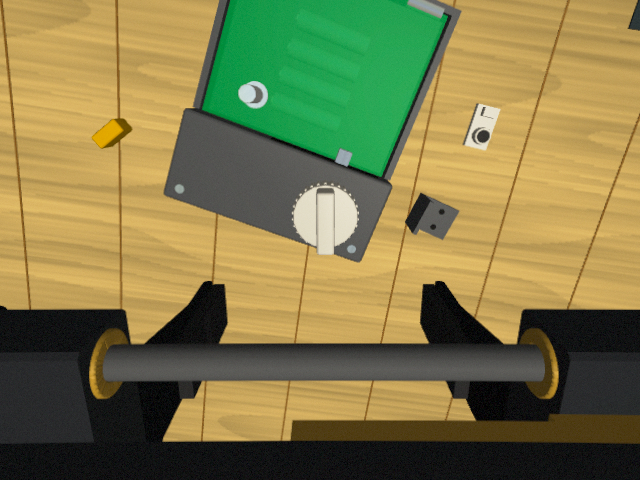

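The wrist view shows the disc centre near (325.5,216), the wing nearly parallel to the tool's x axis (column 325), and the knob top near (247,93). That is about 3 px from the prediction. I'll correct for it and descend.

Run:
```python
from h import *
from scipy.optimize import least_squares
c=get_calibration("wrist")
def bp(px,z): return least_squares(lambda q:proj(c,[[q[0],q[1],z]])[0]-px,[.46,.04]).x
print("cap",bp((325.5,216.5),.093),"knobtop",bp((247,93),.082),"wing ends",bp((325,187),.115),bp((325.5,254),.115))
go([.461,.0405,.14],.14)
```

```text
cap [0.46031995 0.04149036] knobtop [0.54642984 0.11527433] wing ends [0.48875635 0.04612797] [0.43592811 0.03805502]
t 2.15 pos [0.4638 0.042  0.2392] F [ 0.  -0.1 -0.8] w 0.0873 q [-0.68 -0.07  0.48  1.84  0.03  1.36 -1.64]
turn [-0.    0.    0.04] shift [-0.075  0.028  2.48 ]
```

Emit:
drive_tool --series '[0,0,0,-0.07,0.02,0.8,1,0,0,0,-0.07,0.02,1.6,1,0,0,0,-0.07,0.02,2.2,0.3,0,0,0,-0.07,0.02,2.7,-0.2,0,0,0,-0.07,0.02,2.95,-0.5,0,0,0,-0.07,0.02,2.95,-0.5,0,0,0,-0.07,0.02,2.95,-0.5,0,0,0,-0.07,0.02,2.95,-0.5]' --grip_force 8

```text
time: 2.82
ee_pos: [0.4622, 0.0411, 0.1226]
eef_rot: [0.998, 0.07, 0.001, -0.0]
ft_force: [0.7, 0.4, 0.0]
width: 0.0549
grip_force: 0.0
```

Emit:
drive_tool --series '[0,0,0,0,0,0,-1,0,0,0,0,0,0,-1,0,0,0,0,0,0,-1,0,0,0,0,0,0,-1,0,0,0,0,0,0,-1,0,0,0,0,0,0,-1]' --grip_force 8

```text
time: 3.32
ee_pos: [0.4614, 0.0409, 0.1214]
eef_rot: [0.998, 0.07, 0.0, -0.0]
ft_force: [-0.1, 0.1, 0.2]
width: 0.0153
grip_force: 0.0
```

Run:
```python
from h import *
go([.461,.041,.115],.14)
s=telemetry.read_state(); print(s["torque"],s["grip_force"])
```

```text
t 3.32 pos [0.4614 0.0409 0.1214] F [-0.1  0.1  0.2] w 0.0153 q [-0.67  0.04  0.5   2.01 -0.02  1.1  -1.59]
turn [-0. -0. -0.] shift [-0.009 -0.003  0.161]
[-0.06193068  0.17433494  0.04924809] 0.0
```

Emit:
drive_tool --series '[0,0,0,0,0,0.05,-1,0,0,0,0,0,0.1,-1,0,0,0,0,0,0.15,-1,0,0,0,0,0,0.19,-1,0,0,0,0,0,0.19,-1,0,0,0,0,0,0.19,-1,0,0,0,0,0,0.19,-1]' --grip_force 15

```text
time: 3.9
ee_pos: [0.4614, 0.0409, 0.1137]
eef_rot: [0.998, 0.07, 0.0, -0.0]
ft_force: [-0.5, 0.3, 0.0]
width: 0.0002
grip_force: 0.0
```

Run:
```python
from h import *
go([.461,.041,.115],.14)
s=telemetry.read_state(); print(s["torque"],s["grip_force"])
```

```text
t 3.9 pos [0.4614 0.0409 0.1137] F [-0.5  0.3  0. ] w 0.0002 q [-0.67  0.05  0.5   2.02 -0.03  1.08 -1.59]
turn [-0.   -0.   -0.01] shift [-0.008 -0.004 -0.031]
[-0.10233109  0.17349468  0.01702937] 0.0
```

Run:
```python
from h import *
from bench import camera
p=np.load("case.npy")
b=camera("scene")[:,:,::-1][150:330,250:450]; cv2.imwrite("pics/s2.png",np.ascontiguousarray(cv2.resize(b,None,fx=3,fy=3)))
a=camera("wrist")[:,:,::-1]; cv2.imwrite("pics/w2.png",np.vstack([cv2.resize(b,(600,540))[:, :]]))
cv2.imwrite("pics/both.png",np.hstack([cv2.resize(b,(400,360)),cv2.resize(a,(400,300))[np.r_[0:300,[299]*60]]]))
```

```text
(no output)
```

View pics/both.png

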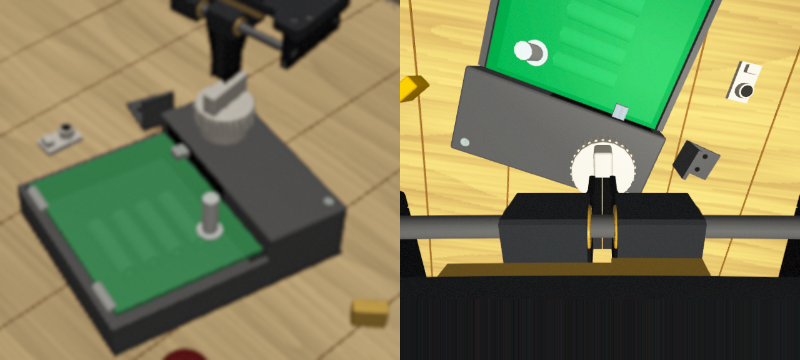

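The fingers have shut fully without the wing between them. In the scene view the visible finger end is near scene pixel (364,188), behind the wing. I'll compare that with the projections.

Run:
```python
from h import *
s=telemetry.read_state(); Rr=R.from_quat(s["eef_rot"])
pts=s["ee_pos"]+Rr.apply([[0,0,.022],[0,0,0],[0,0,-.05],[0,0,-.1]])
for n in("scene","top","wrist"): print(n,proj(get_calibration(n),np.vstack([pts,[[.461,.041,.093],[.4623,.0421,.115],[.4865,.0455,.115],[.438,.0385,.115]]])).round(1).tolist())
from bench import camera
a=camera("scene")[:,:,::-1][130:250,290:450]; cv2.imwrite("pics/s3.png",cv2.resize(a,None,fx=5,fy=5,interpolation=cv2.INTER_CUBIC))
```

```text
scene [[362.7, 201.1], [363.1, 191.7], [364.1, 169.1], [365.2, 144.7], [362.9, 200.5], [363.2, 191.7], [354.7, 198.4], [371.6, 185.0]]
top [[314.6, 283.5], [314.3, 283.9], [313.5, 284.8], [312.7, 285.9], [314.5, 283.8], [313.5, 283.3], [311.4, 266.9], [315.7, 299.8]]
wrist [[326.7, 271.9], [327.0, 290.1], [328.3, 351.6], [330.9, 475.5], [326.4, 273.4], [324.8, 289.2], [324.9, 239.8], [325.2, 335.1]]
```

View pics/s3.png

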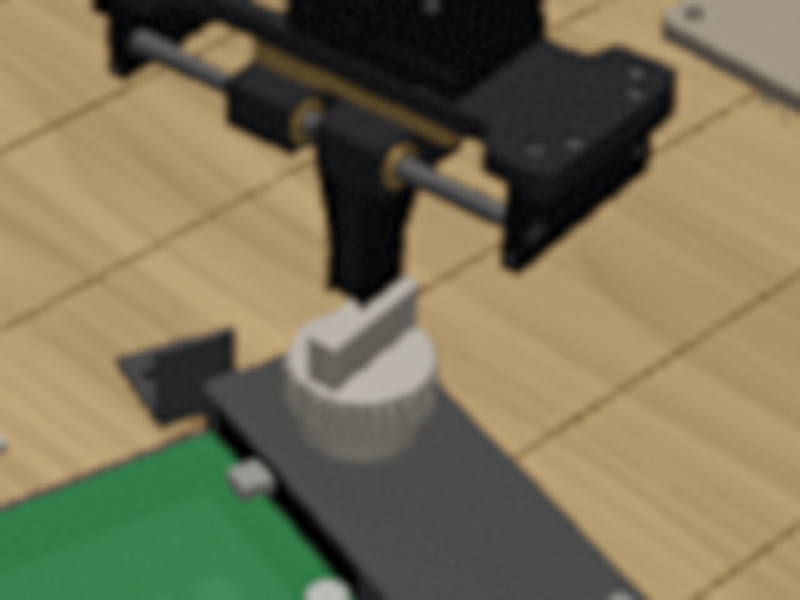

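Run:
```python
from h import *
s=telemetry.read_state(); Rr=R.from_quat(s["eef_rot"]); c=get_calibration("wrist")
for z in(.022,.01,0,-.01,-.02):
  for x in(0,.0095): print(z,x,proj(c,s["ee_pos"]+Rr.apply([[x,-.0435,z],[x,.0435,z]])).round(0).tolist())
print(s["ee_pos"],s["ft_force"],s["width"])
a=cv2.imread("pics/w1.png")[260:480,90:560];cv2.imwrite("pics/w1c.png",cv2.resize(np.clip(a.astype(float)*3,0,255).astype(np.uint8),None,fx=1.6,fy=1.6))
```

```text
0.022 0 [[244.0, 272.0], [410.0, 272.0]]
0.022 0.0095 [[243.0, 255.0], [411.0, 255.0]]
0.01 0 [[239.0, 281.0], [414.0, 281.0]]
0.01 0.0095 [[238.0, 264.0], [416.0, 264.0]]
0 0 [[235.0, 290.0], [419.0, 290.0]]
0 0.0095 [[234.0, 272.0], [420.0, 272.0]]
-0.01 0 [[230.0, 300.0], [424.0, 300.0]]
-0.01 0.0095 [[229.0, 281.0], [426.0, 280.0]]
-0.02 0 [[225.0, 311.0], [430.0, 311.0]]
-0.02 0.0095 [[224.0, 290.0], [432.0, 290.0]]
[0.4613815  0.04089449 0.11380824] [ 0.43104425  0.23531898 -0.02386805] 0.0006818509342987321
```

View pics/w1c.png

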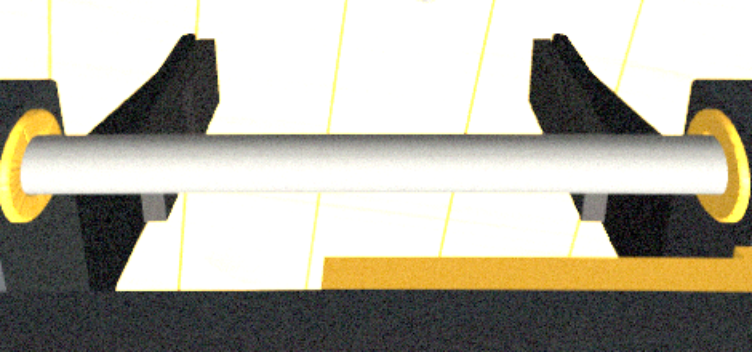

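The picture shows the tip inner edges at (224,285) to (226,322) and the mirror pair at column 421. The tips therefore lie about 10–13 mm behind the reported TCP, not 22 mm ahead of it. The scene view agrees, so the fingers closed above the wing. I'll open, go about 26 mm lower, and grip again while checking force.

Emit:
drive_tool --series '[0,0,0,0,0,0,0.1,0,0,0,0,0,0,0.1,0,0,0,0,0,0,0.1,0,0,0,0,0,0,0.1,0,0,0,0,0,0,0.1,0,0,0,0,0,0,0.1,0,0,0,0,0,0,0.1]' --grip_force 8

```text
time: 4.63
ee_pos: [0.4613, 0.0409, 0.1137]
eef_rot: [0.998, 0.07, 0.0, -0.0]
ft_force: [-0.6, 0.0, -0.8]
width: 0.039
grip_force: 0.0
```

Emit:
drive_tool --series '[0,0,0,0,0,0.05,0.1,0,0,0,0,0,0.12,0.1,0,0,0,0,0,0.2,0.1,0,0,0,0,0,0.27,0.1,0,0,0,0,0,0.32,0.1,0,0,0,0,0,0.35,0.1,0,0,0,0,0,0.35,0.1]'

```text
time: 5.22
ee_pos: [0.4611, 0.0408, 0.0994]
eef_rot: [0.998, 0.07, -0.0, 0.0]
ft_force: [-0.3, -0.1, -0.9]
width: 0.0481
grip_force: 0.0
```

Emit:
drive_tool --series '[0,0,0,0,0,0.06,0.1,0,0,0,0,0,0.12,0.1,0,0,0,0,0,0.18,0.1,0,0,0,0,0,0.24,0.1,0,0,0,0,0,0.24,0.1,0,0,0,0,0,0.24,0.1]'

```text
time: 5.72
ee_pos: [0.4612, 0.0409, 0.09]
eef_rot: [0.998, 0.07, -0.0, 0.0]
ft_force: [-0.1, 0.6, 0.6]
width: 0.0479
grip_force: 0.0
```

Emit:
drive_tool --series '[0,0,0,0,0,0,-1,0,0,0,0,0,0,-1,0,0,0,0,0,0,-1,0,0,0,0,0,0,-1,0,0,0,0,0,0,-1,0,0,0,0,0,0,-1,0,0,0,0,0,0,-1,0,0,0,0,0,0,-1]' --grip_force 8

```text
time: 6.38
ee_pos: [0.4614, 0.0405, 0.0902]
eef_rot: [0.998, 0.07, 0.0, 0.0]
ft_force: [0.2, -2.5, 1.1]
width: 0.014
grip_force: 8.0
```

Run:
```python
from h import *
go([.461,.041,.115],.14)
s=telemetry.read_state(); print(s["torque"],s["grip_force"])
```

```text
t 6.38 pos [0.4614 0.0405 0.0902] F [ 0.2 -2.5  1.1] w 0.014 q [-0.66  0.08  0.5   2.04 -0.04  1.03 -1.57]
turn [ 0.   -0.   -0.01] shift [-0.008 -0.013 -0.621]
[-0.54611408  0.15388431 -0.03042217] 7.996495217084885
```

The wing is gripped: width is 14.0 mm. I'll open slightly, correct about 0.6 mm sideways, and feel downwards for the disc in 1 mm steps.

Emit:
drive_tool --series '[0,0,0,0,0.01,0,-0.5,0,0,0,0,0.01,0,-0.5,0,0,0,0,0.01,0.04,-0.5,0,0,0,0,0.01,0.08,-0.5,0,0,0,0,0.01,0.12,-0.5,0,0,0,0,0.01,0.12,-0.5,0,0,0,0,0.01,0.12,-0.5]'

```text
time: 6.97
ee_pos: [0.4613, 0.0405, 0.0852]
eef_rot: [0.998, 0.07, -0.0, 0.0]
ft_force: [0.7, -0.1, -0.9]
width: 0.022
grip_force: 0.0
```

Emit:
drive_tool --series '[0,0,0,0,0,0.025,-0.5,0,0,0,0,0,0.025,-0.5,0,0,0,0,0,0.025,-0.5,0,0,0,0,0,0.025,-0.5]'

```text
time: 7.3
ee_pos: [0.4614, 0.0405, 0.0844]
eef_rot: [0.998, 0.07, 0.0, -0.0]
ft_force: [-1.3, -0.2, 0.1]
width: 0.0216
grip_force: 0.0
```

Emit:
drive_tool --series '[0,0,0,0,0,0.025,-0.5,0,0,0,0,0,0.025,-0.5,0,0,0,0,0,0.025,-0.5,0,0,0,0,0,0.025,-0.5]'

```text
time: 7.63
ee_pos: [0.4614, 0.0405, 0.0833]
eef_rot: [0.998, 0.07, -0.0, -0.0]
ft_force: [-0.6, 0.1, 0.5]
width: 0.0221
grip_force: 0.0
```

Emit:
drive_tool --series '[0,0,0,0,0,0.025,-0.5,0,0,0,0,0,0.025,-0.5,0,0,0,0,0,0.025,-0.5,0,0,0,0,0,0.025,-0.5]'

```text
time: 7.97
ee_pos: [0.4613, 0.0405, 0.0823]
eef_rot: [0.998, 0.07, -0.0, -0.0]
ft_force: [-1.0, 0.0, 0.0]
width: 0.0218
grip_force: 0.0
```

Emit:
drive_tool --series '[0,0,0,0,0,0.025,-0.5,0,0,0,0,0,0.025,-0.5,0,0,0,0,0,0.025,-0.5,0,0,0,0,0,0.025,-0.5]'

```text
time: 8.3
ee_pos: [0.4614, 0.0405, 0.0814]
eef_rot: [0.998, 0.07, 0.0, -0.0]
ft_force: [0.5, 0.2, 1.2]
width: 0.0221
grip_force: 0.5
```

Emit:
drive_tool --series '[0,0,0,0,0,0.02,-0.5,0,0,0,0,0,0.02,-0.5,0,0,0,0,0,0.02,-0.5,0,0,0,0,0,0.02,-0.5]'

```text
time: 8.63
ee_pos: [0.4614, 0.0405, 0.0805]
eef_rot: [0.998, 0.07, 0.0, -0.0]
ft_force: [-0.4, 0.2, 1.5]
width: 0.0219
grip_force: 0.6
```

Emit:
drive_tool --series '[0,0,0,0,0,0.02,-0.5,0,0,0,0,0,0.02,-0.5,0,0,0,0,0,0.02,-0.5,0,0,0,0,0,0.02,-0.5]'

```text
time: 8.97
ee_pos: [0.4614, 0.0405, 0.0797]
eef_rot: [0.998, 0.07, 0.0, -0.0]
ft_force: [0.7, 0.1, 1.0]
width: 0.0216
grip_force: 0.7
```

Emit:
drive_tool --series '[0,0,0,0,0,0.025,-0.5,0,0,0,0,0,0.025,-0.5,0,0,0,0,0,0.025,-0.5,0,0,0,0,0,0.025,-0.5]'

```text
time: 9.3
ee_pos: [0.4614, 0.0405, 0.0787]
eef_rot: [0.998, 0.07, 0.0, -0.0]
ft_force: [-0.8, 0.7, 1.9]
width: 0.0217
grip_force: 0.8
```

Emit:
drive_tool --series '[0,0,0,0,0,0.025,-0.5,0,0,0,0,0,0.025,-0.5,0,0,0,0,0,0.025,-0.5,0,0,0,0,0,0.025,-0.5]'

```text
time: 9.63
ee_pos: [0.4614, 0.0405, 0.0778]
eef_rot: [0.998, 0.07, 0.0, -0.0]
ft_force: [0.0, -0.4, 2.2]
width: 0.0216
grip_force: 1.2
```

Emit:
drive_tool --series '[0,0,0,0,0,0.025,-0.5,0,0,0,0,0,0.025,-0.5,0,0,0,0,0,0.025,-0.5,0,0,0,0,0,0.025,-0.5]'

```text
time: 9.97
ee_pos: [0.4615, 0.0405, 0.0771]
eef_rot: [0.998, 0.07, 0.0, -0.0]
ft_force: [-2.4, -0.7, 7.9]
width: 0.0216
grip_force: 4.2
```

The clutch plate is met at a TCP z of about 0.0774, with 7.9 N on the tool. I'll grip the wing now, then press further.

Emit:
drive_tool --series '[0,0,0,0,0,0,-1,0,0,0,0,0,0,-1,0,0,0,0,0,0,-1,0,0,0,0,0,0,-1,0,0,0,0,0,0,-1,0,0,0,0,0,0,-1]' --grip_force 20

```text
time: 10.47
ee_pos: [0.4619, 0.0405, 0.0772]
eef_rot: [0.998, 0.07, 0.001, -0.0]
ft_force: [-1.2, -0.9, 6.9]
width: 0.014
grip_force: 21.4
```

Emit:
drive_tool --series '[0,0,0,0,0,0.008,-1,0,0,0,0,0,0.008,-1,0,0,0,0,0,0.008,-1,0,0,0,0,0,0.008,-1]'

```text
time: 10.8
ee_pos: [0.462, 0.0405, 0.077]
eef_rot: [0.998, 0.07, 0.001, -0.0]
ft_force: [-0.8, -0.9, 8.3]
width: 0.0139
grip_force: 21.6
```

Emit:
drive_tool --series '[0,0,0,0,0,0.01,-1,0,0,0,0,0,0.02,-1,0,0,0,0,0,0.025,-1,0,0,0,0,0,0.025,-1,0,0,0,0,0,0.025,-1]'

```text
time: 11.22
ee_pos: [0.462, 0.0405, 0.0765]
eef_rot: [0.998, 0.07, 0.001, -0.0]
ft_force: [-3.7, -1.8, 15.7]
width: 0.0141
grip_force: 22.3
```

Emit:
drive_tool --series '[0,0,0,0,0,0.004,-1,0,0,-0.5,0,0,0.004,-1,0,0,-1,0,0,0.004,-1,0,0,-1.5,0,0,0.004,-1,0,0,-2,0,0,0.004,-1,0,0,-2,0,0,0.004,-1]'

```text
time: 11.72
ee_pos: [0.462, 0.0407, 0.0764]
eef_rot: [0.987, 0.158, 0.001, -0.0]
ft_force: [-4.7, -0.4, 16.7]
width: 0.0142
grip_force: 22.4
```

Run:
```python
from h import *
go([.462,.0405,.0765],.14)
s=telemetry.read_state(); print(s["torque"],s["grip_force"])
```

```text
t 11.72 pos [0.462  0.0407 0.0764] F [-4.7 -0.4 16.7] w 0.0142 q [-0.65  0.1   0.49  2.05 -0.06  1.   -1.38]
turn [-0.01 -0.01  2.02] shift [-0.001  0.004 -0.003]
[-0.2465382   1.26505256  0.00375318] 22.42244341468904
```

Emit:
drive_tool --series '[0,0,-0.6,-0.01,0,0.002,-1,0,0,-1.2,-0.012,0,0.002,-1,0,0,-1.8,-0.012,0,0.002,-1,0,0,-2.4,-0.012,0,0.002,-1,0,0,-3,-0.012,0,0.002,-1,0,0,-3.6,-0.012,0,0.002,-1,0,0,-4,-0.012,0,0.002,-1,0,0,-4,-0.012,0,0.002,-1]'

```text
time: 12.38
ee_pos: [0.4618, 0.0409, 0.0764]
eef_rot: [0.945, 0.327, 0.001, -0.0]
ft_force: [-3.5, 1.0, 16.4]
width: 0.014
grip_force: 22.4
```

```bash
cat > bolt.py <<'E'
from h import *
from bench import camera
import sys
p=np.load("case.npy"); H=[]
# rectify the flap strip next to the housing (plane z=48mm) from the wrist and the top camera
xs=np.arange(-40,-5,.5); ys=np.arange(-95,60,.5)
X,Y=np.meshgrid(xs,ys,indexing="ij"); P=world(p,np.c_[X.ravel(),Y.ravel(),0*X.ravel()+48]/[1e3,1e3,1e3])
for n in("top",):
    c=get_calibration(n); a=camera(n); uv=proj(c,P).astype(np.float32).reshape(X.shape+(2,))
    m=cv2.remap(a,uv,None,cv2.INTER_LINEAR); h=cv2.cvtColor(m,cv2.COLOR_RGB2HSV)
    k=(h[...,1]<70)&(h[...,2]>80); k[:,ys>25]=0
    print(n,"grey px",k.sum(), "x",X[k].min() if k.any() else None, X[k].max() if k.any() else None,"y",Y[k].mean() if k.any() else None)
s=telemetry.read_state(); print(s["ft_force"].round(1),s["torque"].round(2))
E
python3 bolt.py
```

```text
top grey px 11206 x -40.0 -5.5 y -43.97148848830983
[-3.9  0.4 16.8] [ 0.1   1.07 -0.03]
```

```bash
cat > bolt.py <<'E'
from h import *
from bench import camera
a=camera("scene")[:,:,::-1]; cv2.imwrite("pics/sn.png",a)
o=cv2.imread("pics/scene0.png"); p=np.load("case.npy")
for n,i in(("start",o),("now",a)):
    h=cv2.cvtColor(np.ascontiguousarray(i),cv2.COLOR_BGR2HSV)[205:260,322:385]
    k=((h[...,1]<60)&(h[...,2]>85)).astype(np.uint8)
    N,l,s,c=cv2.connectedComponentsWithStats(k)
    print(n,[(s[j,4],(c[j]+[322,205]).round(1).tolist()) for j in range(1,N) if s[j,4]>8])
c=get_calibration("scene")
for b in(0,.35,.7,1.05,1.3): print(b,proj(c,world(p,[-.075+.058*np.cos(b),-.045+.058*np.sin(b),.047]))[0].round(1))
s=telemetry.read_state(); print(s["ft_force"].round(1),s["torque"].round(2))
E
python3 bolt.py
```

```text
start [(np.int32(425), [362.0, 211.9]), (np.int32(44), [339.3, 225.0]), (np.int32(114), [354.8, 252.5])]
now [(np.int32(457), [361.9, 212.4]), (np.int32(30), [347.5, 232.8]), (np.int32(114), [354.8, 252.5])]
0 [334.4 229.5]
0.35 [341.5 235.3]
0.7 [351.2 239.2]
1.05 [362.3 240.6]
1.3 [370.3 239.9]
[-3.   1.2 16.1] [ 0.11  1.   -0.  ]
```

The bolt nose moved from (339,225) to (347.5,233), so it is following the cap. I'll keep turning with the same push.

Emit:
drive_tool --series '[0,0,-0.6,0,0,0.002,-1,0,0,-1.2,0,0,0.002,-1,0,0,-1.8,0,0,0.002,-1,0,0,-2.4,0,0,0.002,-1,0,0,-3,0,0,0.002,-1,0,0,-3.6,0,0,0.002,-1,0,0,-4.2,0,0,0.002,-1,0,0,-4.5,0,0,0.002,-1,0,0,-4.5,0,0,0.002,-1]'

```text
time: 13.23
ee_pos: [0.4615, 0.0412, 0.0763]
eef_rot: [0.863, 0.505, 0.001, -0.0]
ft_force: [-5.2, 1.7, 17.5]
width: 0.0138
grip_force: 22.5
```

```bash
python3 bolt.py
```

```text
start [(np.int32(425), [362.0, 211.9]), (np.int32(44), [339.3, 225.0]), (np.int32(114), [354.8, 252.5])]
now [(np.int32(460), [362.0, 212.4]), (np.int32(114), [354.8, 252.5])]
0 [334.4 229.5]
0.35 [341.5 235.3]
0.7 [351.2 239.2]
1.05 [362.3 240.6]
1.3 [370.3 239.9]
[-4.8  1.9 18.1] [0.33 1.39 0.01]
```

Emit:
drive_tool --series '[0,0,-0.6,-0.005,-0.01,0,-1,0,0,-1.2,-0.005,-0.01,0,-1,0,0,-1.8,-0.005,-0.01,0,-1,0,0,-2.4,-0.005,-0.01,0,-1,0,0,-3,-0.005,-0.01,0,-1,0,0,-3.6,-0.005,-0.01,0,-1,0,0,-4.2,-0.005,-0.01,0,-1,0,0,-4.8,-0.005,-0.01,0,-1,0,0,-5.2,-0.005,-0.01,0,-1,0,0,-5.2,-0.005,-0.01,0,-1]'

```text
time: 14.12
ee_pos: [0.461, 0.0413, 0.0763]
eef_rot: [0.727, 0.686, 0.001, -0.0]
ft_force: [-5.2, 2.0, 18.3]
width: 0.0141
grip_force: 22.5
```

Run:
```python
from h import *
from bench import camera
s=telemetry.read_state(); print(s["ft_force"].round(1),s["torque"].round(2),s["joint_positions"].round(2))
a=camera("scene")[:,:,::-1]; o=cv2.imread("pics/scene0.png")
f=lambda i:cv2.resize(np.ascontiguousarray(i[190:270,310:410]),(400,320),interpolation=cv2.INTER_CUBIC)
cv2.imwrite("pics/bolt.png",np.hstack([f(o),f(a)]))
```

```text
[-5.2  2.  18.3] [ 0.47  1.29 -0.02] [-0.58  0.1   0.41  2.05 -0.05  1.   -0.2 ]
```

View pics/bolt.png

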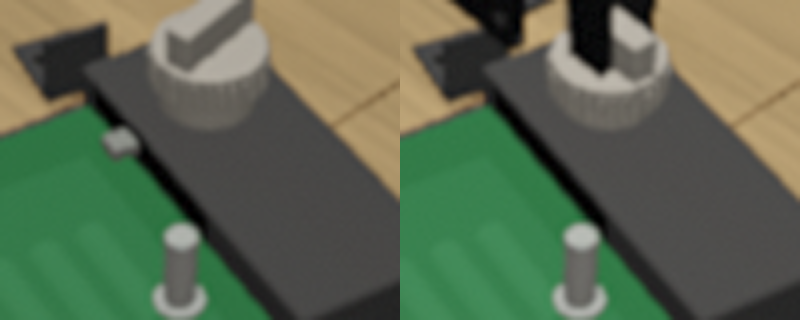

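Beforehand the bolt nose lay at crop (121,140). Now it is out of sight inside the slot. I'll add a little more turn for margin, since slipping at the stop does no harm, then open and rise.

Emit:
drive_tool --series '[0,0,-0.5,0,0,0,-1,0,0,-1,0,0,0,-1,0,0,-1.5,0,0,0,-1,0,0,-2,0,0,0,-1,0,0,-2,0,0,0,-1]'

```text
time: 14.58
ee_pos: [0.4609, 0.0413, 0.0763]
eef_rot: [0.665, 0.747, 0.001, -0.0]
ft_force: [-5.4, 2.3, 16.9]
width: 0.0137
grip_force: 22.5
```

Emit:
drive_tool --series '[0,0,0,0,0,-0.02,-0.5,0,0,0,0,0,-0.06,-0.5,0,0,0,0,0,-0.12,-0.4,0,0,0,0,0,-0.2,-0.4,0,0,0,0,0,-0.3,-0.4,0,0,0,0,0,-0.5,-0.4,0,0,0,0,0,-0.9,-0.4,0,0,0,0,0,-1.3,-0.4,0,0,0,0,0,-1.7,-0.4,0,0,0,0,0,-2,-0.4]'

```text
time: 15.42
ee_pos: [0.4606, 0.0403, 0.1568]
eef_rot: [0.666, 0.746, 0.0, 0.0]
ft_force: [0.2, 1.2, -0.6]
width: 0.0264
grip_force: 0.0
```

Run:
```python
from h import *
go([.547,.114,.13],2.93)
```

```text
t 15.42 pos [0.4606 0.0403 0.1568] F [ 0.2  1.2 -0.6] w 0.0264 q [-0.58 -0.    0.4   1.97  0.    1.18 -0.07]
turn [ 1.000e-02  0.000e+00 -1.428e+01] shift [1.587 2.353 0.671]
```

Emit:
drive_tool --series '[0,0,-1.43,0.2,0.3,0,0,0,0,-2.86,0.4,0.6,0,0,0,0,-4.29,0.6,0.9,0,0,0,0,-5.7,0.8,1.2,0,0,0,0,-7.1,1,1.5,0,0,0,0,-8.5,1.2,1.8,0,0,0,0,-10,1.4,2.1,0,0,0,0,-11.4,1.59,2.35,0,0,0,0,-12.8,1.59,2.35,0,0,0,0,-14.2,1.59,2.35,0,0]'

```text
time: 16.25
ee_pos: [0.5468, 0.1148, 0.1552]
eef_rot: [0.105, 0.994, -0.0, -0.0]
ft_force: [-0.5, -1.1, 0.4]
width: 0.0436
grip_force: 0.0
```

Run:
```python
from h import *
from bench import camera
go([.547,.114,.0415],2.93)
c=get_calibration("wrist"); a=camera("wrist")[:,:,::-1]; cv2.imwrite("pics/w3.png",a)
s=telemetry.read_state(); Rr=R.from_quat(s["eef_rot"])
print("tips",proj(c,s["ee_pos"]+Rr.apply([[0,-.02,-.0115],[0,.02,-.0115]])).round(0).tolist(),"knob top",proj(c,[[.547,.114,.082],[.547,.114,.042]]).round(0).tolist())
```

```text
t 16.25 pos [0.5468 0.1148 0.1552] F [-0.5 -1.1  0.4] w 0.0436 q [-0.54  0.22  0.29  1.73 -0.07  1.2   1.13]
turn [-0.01 -0.01  0.  ] shift [-0.01  -0.016  2.843]
tips [[275.0, 306.0], [364.0, 306.0]] knob top [[321.0, 244.0], [321.0, 227.0]]
```

View pics/w3.png

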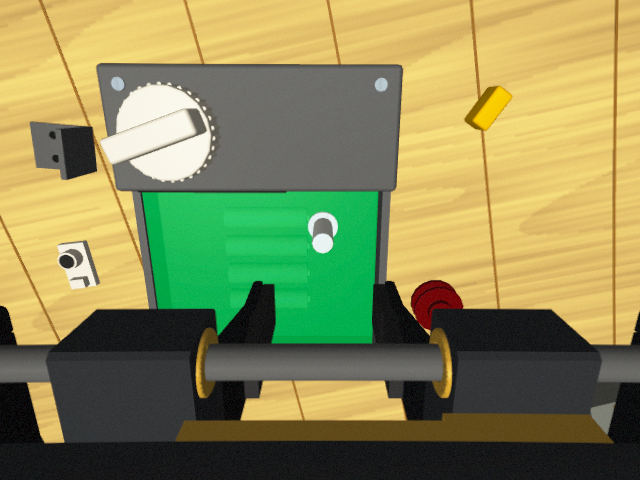

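The wrist view shows the knob top at (322.5,243) against a prediction of (321,244). The case is square to the image and no bolt nose shows over the flap. I'll go down over the knob and pinch it.

Emit:
drive_tool --series '[0,0,0,0,0,0.3,0,0,0,0,0,0,0.7,0,0,0,0,0,0,1.1,0,0,0,0,0,0,1.5,0,0,0,0,0,0,1.9,0,0,0,0,0,0,2.2,0,0,0,0,0,0,2.5,0,0,0,0,0,0,2.7,0,0,0,0,0,0,2.8,0,0,0,0,0,0,2.8,0]'

```text
time: 17.13
ee_pos: [0.5463, 0.114, 0.0423]
eef_rot: [0.109, 0.994, -0.0, -0.0]
ft_force: [0.2, 0.4, -0.3]
width: 0.0431
grip_force: 0.0
```

Emit:
drive_tool --series '[0,0,0,0,0,0,-1,0,0,0,0,0,0,-1,0,0,0,0,0,0,-1,0,0,0,0,0,0,-1,0,0,0,0,0,0,-1,0,0,0,0,0,0,-1,0,0,0,0,0,0,-1,0,0,0,0,0,0,-1]' --grip_force 15

```text
time: 17.8
ee_pos: [0.5468, 0.114, 0.0433]
eef_rot: [0.109, 0.994, 0.0, 0.0]
ft_force: [-1.1, -1.4, 3.6]
width: 0.0134
grip_force: 15.0
```

```bash
cat > arc.py <<'E'
from h import *
import sys
# arc shifts in tool units from now: flap angle now a0 -> list
s=telemetry.read_state(); print("t",round(s["time"],2),s["ee_pos"].round(4),"F",s["ft_force"].round(1),s["width"].round(4),s["grip_force"])
p=np.load("case.npy"); h=world(p,[.106,0,.037])[0]; ex=np.array([np.cos(p[2]),np.sin(p[2]),0])
g=s["ee_pos"]+R.from_quat(s["eef_rot"]).apply([0,0,-.0305]); v=g-h
print("r (mm) x,z",(v@ex*1e3).round(1),(v[2]*1e3).round(1),"len",np.hypot(v@ex,v[2]).round(4),"flap deg",np.degrees(np.arctan2(v[2],-(v@ex))).round(1)-17.35)
vx,vz=v@ex,v[2]
for d in [float(q) for q in sys.argv[1:]]:
    t=np.radians(d); n=np.array([vx*np.cos(t)+vz*np.sin(t),-vx*np.sin(t)+vz*np.cos(t)])
    m=(n[0]-vx)*ex+[0,0,n[1]-vz]
    print(d,(R.from_quat(s["eef_rot"]).inv().apply(m)/.04).round(2))
E
python3 arc.py 3 6 9 12 15 18 21 24 27 30
```

```text
Traceback (most recent call last):
  File "arc.py", line 4, in <module>
    s=telemetry.read_state(); print("t",round(s["time"],2),s["ee_pos"].round(4),"F",s["ft_force"].round(1),s["width"].round(4),s["grip_force"])
                                                                                                           ^^^^^^^^^^^^^^^^
AttributeError: 'float' object has no attribute 'round'
```

```bash
sed -i 's/s\["width"\].round(4)/round(s["width"],4)/' arc.py; python3 arc.py 3 6 9 12 15 18 21 24 27 30 40 50 60 70 80 90
```

```text
t 17.8 [0.5468 0.114  0.0433] F [-1.1 -1.4  3.6] 0.0134 15.000002842862159
r (mm) x,z -113.2 36.8 len 0.119 flap deg 0.6499999999999986
3.0 [-0.05  0.   -0.15]
6.0 [-0.11  0.   -0.29]
9.0 [-0.18  0.   -0.43]
12.0 [-0.25  0.   -0.57]
15.0 [-0.33  0.   -0.7 ]
18.0 [-0.42  0.   -0.83]
21.0 [-0.52  0.   -0.95]
24.0 [-0.62  0.   -1.07]
27.0 [-0.73  0.   -1.18]
30.0 [-0.84  0.01 -1.29]
40.0 [-1.25  0.01 -1.6 ]
50.0 [-1.72  0.01 -1.84]
60.0 [-2.21  0.01 -1.99]
70.0 [-2.73  0.02 -2.05]
80.0 [-3.24  0.02 -2.03]
90.0 [-3.75  0.02 -1.91]
```

Emit:
drive_tool --series '[0,0,0,-0.03,0,-0.08,-1,0,0,0,-0.05,0,-0.15,-1,0,0,0,-0.11,0,-0.29,-1,0,0,0,-0.18,0,-0.43,-1,0,0,0,-0.25,0,-0.57,-1,0,0,0,-0.33,0,-0.7,-1,0,0,0,-0.33,0,-0.7,-1]'

```text
time: 18.38
ee_pos: [0.5598, 0.1113, 0.0724]
eef_rot: [0.109, 0.994, 0.0, -0.0]
ft_force: [-7.4, -0.0, 3.8]
width: 0.0134
grip_force: 15.0
```

```bash
python3 arc.py 5 10 15 20 25 30 35 40 45
```

```text
t 18.38 [0.5598 0.1113 0.0724] F [-7.4 -0.   3.8] 0.0134 14.999814417678863
r (mm) x,z -99.8 65.9 len 0.1196 flap deg 16.049999999999997
5.0 [-0.15  0.   -0.21]
10.0 [-0.32  0.   -0.41]
15.0 [-0.51  0.   -0.59]
20.0 [-0.71  0.   -0.75]
25.0 [-0.93  0.01 -0.9 ]
30.0 [-1.16  0.01 -1.03]
35.0 [-1.4   0.01 -1.13]
40.0 [-1.64  0.01 -1.22]
45.0 [-1.9   0.01 -1.28]
```

The flap is rising. About 8 N acts radially outwards, so my arc radius is roughly 1 mm short. I'll widen it slightly and continue.

Emit:
drive_tool --series '[0,0,0,-0.05,0,-0.13,-1,0,0,0,-0.13,0,-0.23,-1,0,0,0,-0.29,0,-0.43,-1,0,0,0,-0.48,0,-0.62,-1,0,0,0,-0.68,0,-0.78,-1,0,0,0,-0.9,0,-0.93,-1,0,0,0,-1.14,0,-1.06,-1,0,0,0,-1.14,0,-1.06,-1]'

```text
time: 19.05
ee_pos: [0.6068, 0.1012, 0.1157]
eef_rot: [0.109, 0.994, 0.001, 0.002]
ft_force: [-3.7, 0.1, 6.5]
width: 0.0133
grip_force: 15.0
```

```bash
python3 arc.py 5 10 15 20 25 30 35 40 45 50
python3 - <<'E'
from bench import camera
import cv2,numpy as np
from h import *
a=camera("scene")[:,:,::-1]; cv2.imwrite("pics/s5.png",a); p=np.load("case.npy")
# predicted flap top-edge corners for several angles
c=get_calibration("scene")
for d in(0,30,45,60): 
    t=np.radians(d); print(d,proj(c,world(p,[[.106-.14*np.cos(t),y,.037+.14*np.sin(t)] for y in(-.085,.085)])).round(0).tolist())
h=cv2.cvtColor(np.ascontiguousarray(a),cv2.COLOR_BGR2HSV); k=(cv2.inRange(h,(45,70,30),(90,255,255))[120:340,230:440]>0)
yy,xx=np.nonzero(k); print("green top",yy.min()+120,xx[yy.argmin()]+230,"rightmost",xx.max()+230,yy[xx.argmax()]+120,"left",xx.min()+230,yy[xx.argmin()]+120)
E
```

```text
t 19.05 [0.6068 0.1012 0.1157] F [-3.7  0.1  6.5] 0.0133 14.978105798363686
r (mm) x,z -51.9 109.2 len 0.121 flap deg 47.24999999999999
5.0 [-0.24  0.   -0.1 ]
10.0 [-0.49  0.   -0.18]
15.0 [-0.75  0.01 -0.24]
20.0 [-1.01  0.01 -0.28]
25.0 [-1.28  0.01 -0.29]
30.0 [-1.54  0.01 -0.28]
35.0 [-1.8   0.01 -0.24]
40.0 [-2.06  0.01 -0.19]
45.0 [-2.31  0.02 -0.11]
50.0 [-2.56  0.02 -0.01]
0 [[332.0, 218.0], [381.0, 276.0]]
30 [[323.0, 192.0], [373.0, 251.0]]
45 [[311.0, 184.0], [362.0, 243.0]]
60 [[296.0, 179.0], [346.0, 239.0]]
green top 205 292 rightmost 360 242 left 263 243
```

The flap edge at (360,242) matches about 46°. I'll continue to upright.

Emit:
drive_tool --series '[0,0,0,-0.1,0,-0.08,-1,0,0,0,-0.23,0,-0.12,-1,0,0,0,-0.48,0,-0.2,-1,0,0,0,-0.74,0,-0.27,-1,0,0,0,-1.01,0,-0.31,-1,0,0,0,-1.28,0,-0.32,-1,0,0,0,-1.54,0,-0.31,-1,0,0,0,-1.8,0,-0.27,-1,0,0,0,-1.8,0,-0.27,-1]'

```text
time: 19.85
ee_pos: [0.6772, 0.086, 0.1254]
eef_rot: [0.109, 0.994, 0.001, 0.002]
ft_force: [1.2, 0.9, 4.0]
width: 0.0134
grip_force: 15.0
```

```bash
python3 arc.py 2 4 6 8 10 12
```

```text
t 19.85 [0.6772 0.086  0.1254] F [1.2 0.9 4. ] 0.0134 15.004242360591888
r (mm) x,z 20.1 118.9 len 0.1206 flap deg 82.25
2.0 [-0.1   0.    0.02]
4.0 [-0.21  0.    0.04]
6.0 [-0.31  0.    0.07]
8.0 [-0.41  0.    0.1 ]
10.0 [-0.51  0.    0.13]
12.0 [-0.61  0.    0.17]
```

Emit:
drive_tool --series '[0,0,0,-0.15,0,0.02,-1,0,0,0,-0.3,0,0.06,-1,0,0,0,-0.4,0,0.08,-1,0,0,0,-0.4,0,0.08,-1,0,0,0,-0.4,0,0.08,-1]'

```text
time: 20.27
ee_pos: [0.6913, 0.083, 0.1218]
eef_rot: [0.109, 0.994, 0.001, 0.001]
ft_force: [2.1, 2.7, 5.8]
width: 0.0132
grip_force: 15.0
```

```bash
cat > flap.py <<'E'
from h import *
from bench import camera
from scipy.optimize import least_squares
p=np.load("case.npy")
for n in("scene","top"):
    a=camera(n); cv2.imwrite(f"pics/f_{n}.png",a[:,:,::-1]); c=get_calibration(n)
    k=cv2.inRange(cv2.cvtColor(a,cv2.COLOR_RGB2HSV),(45,70,25),(90,255,255)); N,l,st,_=cv2.connectedComponentsWithStats(k); j=1+st[1:,4].argmax()
    q=max(cv2.findContours((l==j).astype(np.uint8),cv2.RETR_EXTERNAL,cv2.CHAIN_APPROX_NONE)[0],key=len)
    print(n,"hull",cv2.approxPolyDP(cv2.convexHull(q),3,True)[:,0].tolist())
    for d in(80,85,90,95): 
        t=np.radians(d); print(d,proj(c,world(p,[[.106-.14*np.cos(t),y,.037+.14*np.sin(t)] for y in(-.085,.085)])).round(0).tolist())
E
python3 arc.py; python3 flap.py
```

```text
t 20.27 [0.6913 0.083  0.1218] F [2.1 2.7 5.8] 0.0132 15.004826188087463
r (mm) x,z 34.6 115.3 len 0.1204 flap deg 89.35
scene hull [[306, 259], [305, 308], [280, 269]]
80 [[270.0, 179.0], [319.0, 242.0]]
85 [[264.0, 181.0], [312.0, 244.0]]
90 [[257.0, 183.0], [304.0, 247.0]]
95 [[250.0, 185.0], [297.0, 250.0]]
top hull [[326, 154], [371, 166], [365, 179], [329, 172]]
80 [[368.0, 181.0], [249.0, 154.0]]
85 [[370.0, 172.0], [251.0, 145.0]]
90 [[372.0, 163.0], [253.0, 137.0]]
95 [[374.0, 155.0], [255.0, 128.0]]
```

Both views put the flap at about 89°. I'll let go and rise straight up.

Emit:
drive_tool --series '[0,0,0,0,0,0,0,0,0,0,0,0,0,0,0,0,0,0,0,0,0,0,0,0,0,0,0,0,0,0,0,0,0,0,0,0,0,0,0,0,0,0]'

```text
time: 20.87
ee_pos: [0.6898, 0.0822, 0.1208]
eef_rot: [0.109, 0.994, -0.0, -0.0]
ft_force: [0.7, 0.8, 0.3]
width: 0.0411
grip_force: 0.0
```

Emit:
drive_tool --series '[0,0,0,0,0,-0.2,0,0,0,0,0,0,-0.5,0,0,0,0,0,0,-0.9,0,0,0,0,0,0,-1.4,0,0,0,0,0,0,-1.9,0,0,0,0,0,0,-2.4,0,0,0,0,0,0,-2.9,0,0,0,0,0,0,-3.4,0,0,0,0,0,0,-3.8,0,0,0,0,0,0,-3.8,0]'

```text
time: 21.7
ee_pos: [0.6913, 0.0823, 0.2787]
eef_rot: [0.109, 0.994, 0.001, 0.003]
ft_force: [-0.0, 0.2, 0.6]
width: 0.0437
grip_force: 0.0
```

```bash
python3 flap.py
```

```text
scene hull [[259, 183], [307, 245], [306, 308], [263, 245]]
80 [[270.0, 179.0], [319.0, 242.0]]
85 [[264.0, 181.0], [312.0, 244.0]]
90 [[257.0, 183.0], [304.0, 247.0]]
95 [[250.0, 185.0], [297.0, 250.0]]
top hull [[336, 156], [370, 163], [365, 179], [338, 174]]
80 [[368.0, 181.0], [249.0, 154.0]]
85 [[370.0, 172.0], [251.0, 145.0]]
90 [[372.0, 163.0], [253.0, 137.0]]
95 [[374.0, 155.0], [255.0, 128.0]]
```

The flap stands at about 88–90° and the gripper is clear and touching nothing. I'm handing in the job.

```bash
python3 -c "
from bench import r
print(r.close_job())"
```

```text
the job is handed in; nothing more can be done
None
```

The job is handed in at about 22 s: the cap was pressed at about 18 N (highest reading 18.3 N) and turned until the bolt cleared the flap, and the flap now stands upright at about 89° with the gripper clear.

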